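# Pack the corner display tray on the stationery counter

### The job

Build the counter display in the wooden corner tray, each thing let go snug in its place before the next is placed: first the large carton into the corner where the two rims meet, its long side along the long rim; then the medium carton beside it, also against the long rim, its long side along that rim and its end against the large carton; then the tin in front of the large carton (on its robot side), touching it and the short rim. Last, lay the flat box on top of the medium carton, centred and with its long side the same way. Keep everything upright, set things down without dropping them, and leave the glue stick, stapler and tape roll where they are.

Things in the scene. Friction and masses are not known exactly. Their poses are not given: they have to be found in the camera images.
- large_carton_mid (a point): Large cardboard carton, 50 (its x) x 90 (its y) x 60 mm high, about 0.25 kg, standing on a 3 mm blue mat. Its point lies at its centre, half-way up; z is up at the start.
- medium_carton_mid (a point): Medium cardboard carton, 48 (its x) x 66 (its y) x 42 mm high, about 0.2 kg, on the mat. Its point lies at its centre, half-way up; z is up at the start.
- flat_box_mid (a point): Small flat cardboard box, 34 (its x) x 58 (its y) x 20 mm high, about 0.06 kg, on the mat. Its point lies at its centre, half-way up; z is up at the start.
- tin_mid (a point): Round metal tin, diameter 54, height 46 mm, about 0.14 kg, upright on the mat. Its point lies at its centre, half-way up; z is up at the start.
- tray: Low wooden tray, fixed, 170 (x) x 220 (y) mm; origin at the centre of its underside, on the counter. Floor 6 mm above the counter. Rims 10 mm thick, top 16 mm above the counter: long rim on the +x edge (inner face x = 0.075), short rim on the +y edge (inner face y = 0.100); other edges open. Its +x points away from the robot, turned up to 20 degrees: long rim far, short rim left.
- tray_corner (a point): The inner corner of the tray where the faces of the two rims meet, at floor height (tray frame 0.075, 0.100, 0.006). The tray stands left or right of the robot's midline; the blue mat (300 x 400 x 3 mm) with all loose things is on the other side.
- glue_mid (a point): Glue stick standing on the mat amid the goods, white with a black cap, diameter 28, height 86 mm; point at its centre, half-way up. Leave it.
- stapler_mid (a point): Black desk stapler lying on the mat near its +y edge, 130 (its x) x 34 x 65 mm high; point 30 mm above its underside, at its centre. Leave it.
- tape_mid (a point): Roll of clear tape lying flat on the mat near its -y edge, diameter 52, 18 mm high; point at its centre. Leave it.

How it is judged:
By the outcome, as a careful person would: the job done as asked, in the order asked, and still so for the second after the job is handed in, with the robot touching nothing.
It also fails if it takes over 115 s, if anything falls off the work surface, if the arm or the gripper's body presses on something with over 40 N, if the wrist force passes 120 N, or if a joint passes its speed limit or range.

### The arm

A 6-joint arm with a two-finger parallel gripper is mounted at the origin on the work surface. World frame = base frame: x ahead of the robot, y to its left, z up, the work surface at z = 0. Lengths are in m, angles in rad, forces in N, time in s.
With the tool pointing down it reaches from about 0.425 to 0.95 m from the base axis. Payload 14.7 kg.
Tool frame: the origin (TCP) lies midway between the tips of the shut fingers; the grasp point (between the pads) lies 19 mm behind it; z points along the fingers, y is the line along which they close (so a half turn about z gives the same grasp; the last joint's range is limited). The gripper opens to 85 mm and grips with 20 to 120 N. Pads are 22 mm wide; open, the fingers measure 114 mm over their backs; the gripper's body (76 mm by 85 mm) begins 54 mm behind the grasp point. The pads swing forward as they close: fully open they stand 13 mm farther back than shut.
Start: joints at [-1.209, 0.48, 1.596, -0, 1.065, -0.047], TCP at [0.258, -0.596, 0.231] pointing down, gripper open.
Joint ranges: [-2.75, 2.75], [-0.82, 2.05], [0.23, 2.67], [-1.56, 4.7], [0.09, 2.69], [-2.92, 2.92]. Speed limits (rad/s): [1.89, 1.89, 2.39, 3.01, 3.01, 3.01].

### API

Orientations are given as a unit quaternion [w, x, y, z].
In Python, from plant import manip gives the robot as it stands. The module is installed in compiled form; this text tells all that it offers.
- The arm moves only by the shell command python3 -m jog 'ROWS' [OPENING] [FORCE]. ROWS is a JSON object of lists of equal length, an entry for each row: "xyz": the shift along the tool's x, y, z in mm, a list of three; "rot": the turn, a rotation vector about the tool's x, y, z in degrees, a list of three. A call has 1 to 10 rows; each row is the pose to reach, as a shift and turn from the pose commanded when the call began, along the tool's axes at that moment; what a row does not reach only later rows make up. A row lasts 1/12 s, in which the tool goes at most 41.7 mm and 7.16 degrees, less where a joint would pass 70% of its speed; a pose out of reach is approached as far as the arm can. A call with a gripper value outside its range is refused whole. OPENING is the finger opening in mm, from 0 to 85.4, set as the call begins (- or left out, the last holds). The fingers move at their own pace and stop on an object; FORCE is the grip in N (left out, the last holds). Time passes only in rows, so rows that repeat a pose let the fingers close. It gives the time, the measured TCP pose, the force, the opening and the grip force at its end, in the units of the state.
- manip.read_state(): the state, without advancing time (a new reading comes with each control period).
- manip.get_image(name): name is "side" or "top" or "wrist"; returns (picture, depth): 480x640x3 uint8, blue, green, red; 480x640 float32, m along the optical axis (not along the pixel's ray), 0 where there is no reading.
- manip.calibration(name): a dict with "fx", "fy", "cx", "cy" (pixels), "k1" (the pictures are not rectified: a ray, as slopes to the right and down, at radius r is drawn at 1 + k1 r^2 times it, then the intrinsics apply), "R" (3x3) and "t" (3): a world point X has camera coordinates R X + t; the wrist camera has in their place "tool_from_camera" (4x4, takes a point from camera to tool coordinates, whose origin is the TCP and whose axes are the flange's). Camera axes: x right, y down, z forward; pixel columns grow to the right and rows downward; lengths in m; the calibration is good to about 2 mm. A picture is of the moment at which its call begins: read the wrist's pose just before it. calibration takes no time and is no camera call.
- manip.sign_off(): hands the job in; it is judged then, once.
The state is a dict: "clock": time; "q": joint angles; "dq": joint speeds; "joint_efforts": joint torques, N m; "tcp_pos": TCP position; "tcp_rot": TCP orientation; "ft_force": force on the tool from outside, world axes, zero at the start; "moment": the same for the moment, N m; "grip_width": finger opening in m; "grip_force": force on a finger pad.
Only numpy, scipy, OpenCV 4.12 (cv2) and the standard library are available. Lean on these libraries where they do the work, as an engineer would, in place of code of your own. Each camera call takes 0.05 s, during which the arm holds its last target. There are 200 camera calls.

## Working session

There is one attempt and no reset: what is moved stays moved. The work goes in short steps, Python scripts to look and compute and a shell command to move; the robot and the scene stay as the last step left them, time stands still between calls to the robot, and variables do not carry over. Pictures are saved under pics/ and viewed, at most 14 in all, crops included, and the job is handed in when it is done.

```bash
mkdir -p pics; ls
cat > h.py <<'E'
import numpy as np, cv2
from plant import manip
def K(c): return np.array([[c['fx'],0,c['cx']],[0,c['fy'],c['cy']],[0,0,1.]])
def pts(name,d,c,uv):
    # pixels (n,2) + depth -> world (fixed cams)
    uv=np.asarray(uv,float).reshape(-1,2)
    n=und(c,uv); z=np.array([d[int(v),int(u)] for u,v in uv])
    P=np.c_[n*z[:,None],z]
    return (P-np.array(c['t']))@np.array(c['R'])
def und(c,uv):
    return cv2.undistortPoints(np.asarray(uv,float).reshape(-1,1,2),K(c),np.array([c['k1'],0,0,0,0.])).reshape(-1,2)
def plane(c,uv,h,R=None,t=None):
    R=np.array(c['R']) if R is None else R; t=np.array(c['t']) if t is None else t
    n=und(c,uv); d=np.c_[n,np.ones(len(n))]@R; o=-R.T@t
    s=(h-o[2])/d[:,2]; return o+d*s[:,None]
def rotm(q):
    from scipy.spatial.transform import Rotation as Ro
    return Ro.from_quat(np.r_[q[1:],q[0]]).as_matrix()
def wristRT(c,s):
    T=np.array(c['tool_from_camera']); W=np.eye(4); W[:3,:3]=rotm(s['tcp_rot']); W[:3,3]=s['tcp_pos']
    M=np.linalg.inv(W@T); return M[:3,:3],M[:3,3]
E
python3 - <<'E'
from h import *
s=manip.read_state(); print({k:np.round(v,3) for k,v in s.items()})
for n in('top','side','wrist'):
    im,d=manip.get_image(n); cv2.imwrite(f'pics/{n}0.png',im); np.save(f'pics/{n}0.npy',d); c=manip.calibration(n)
    print(n,{k:np.round(v,3).tolist() for k,v in c.items()},d.min(),d.max())
E
```

```text
pics
{'clock': np.float64(0.0), 'q': array([-1.209,  0.481,  1.597,  0.   ,  1.065, -0.047]), 'dq': array([-0.002, -0.   , -0.002,  0.   , -0.002, -0.002]), 'joint_efforts': array([ 2.0000e-03, -9.5061e+01, -4.3018e+01, -0.0000e+00,  1.2000e-02,
        0.0000e+00]), 'tcp_pos': array([ 0.258, -0.596,  0.231]), 'tcp_rot': array([-0.001,  0.979,  0.203, -0.   ]), 'ft_force': array([ 0.765, -0.331,  0.125]), 'moment': array([ 0.002,  0.027, -0.047]), 'grip_force': np.float64(0.0), 'grip_width': np.float64(0.085)}
top {'fx': 518.363, 'fy': 518.363, 'cx': 310.923, 'cy': 238.828, 'k1': -0.079, 'R': [[-0.005, -1.0, 0.012], [-0.999, 0.005, -0.047], [0.047, -0.012, -0.999]], 't': [-0.013, 0.535, 1.309]} 0.0 2.170329
side {'fx': 513.446, 'fy': 513.446, 'cx': 326.334, 'cy': 237.836, 'k1': -0.041, 'R': [[-0.89, -0.456, 0.017], [-0.28, 0.515, -0.81], [0.36, -0.726, -0.586]], 't': [0.458, 0.204, 1.017]} 0.0 3.6687174
wrist {'fx': 351.989, 'fy': 351.989, 'cx': 318.365, 'cy': 239.694, 'k1': -0.042, 'tool_from_camera': [[0.001, -0.945, -0.328, 0.085], [1.0, 0.001, 0.0, 0.001], [0.0, -0.328, 0.945, -0.142], [0.0, 0.0, 0.0, 1.0]]} 0.0 1.485528
```

View pics/top0.png

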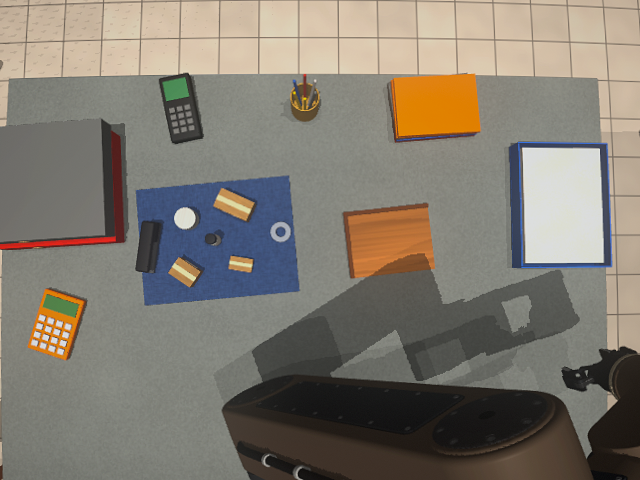

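View pics/side0.png

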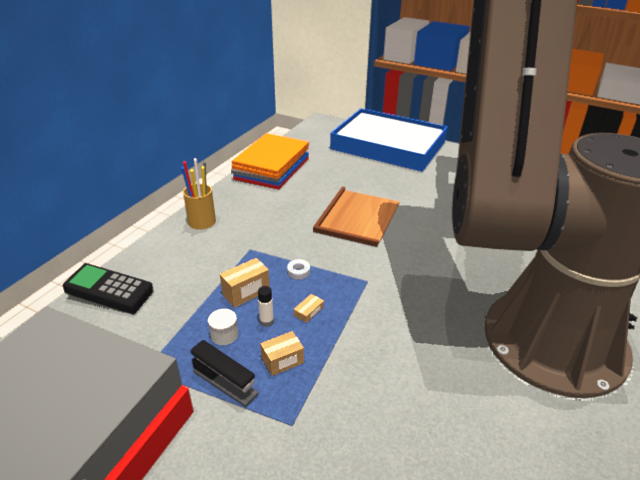

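The top view shows the mat on the left (robot's +y): large carton (234,204), medium carton (185,272), flat box (241,264), tin (186,218), glue (212,240), stapler (147,247) and tape (280,232). The tray is at (343–435, 204–278), at -y, with its rims dark at the top and left. The side view agrees.

```bash
cat >> h.py <<'E'
def cloud(c,d,R=None,t=None):
    R=np.array(c['R']) if R is None else R; t=np.array(c['t']) if t is None else t
    v,u=np.mgrid[:d.shape[0],:d.shape[1]]
    n=und(c,np.c_[u.ravel(),v.ravel()]); z=d.ravel()[:,None]
    return ((np.c_[n,np.ones(len(n))]*z-t)@R).reshape(*d.shape,3)
def rect(xy):
    (cx,cy),(w,h),a=cv2.minAreaRect((xy*1000).astype(np.float32))
    if w<h: w,h,a=h,w,a+90
    return np.round([cx,cy,w,h,(a+90)%180-90],1) # a: direction of long side from +x, deg
E
python3 - <<'E'
from h import *
im=cv2.imread('pics/top0.png'); d=np.load('pics/top0.npy'); c=manip.calibration('top')
P=cloud(c,d)
print('counter z',np.median(P[300:340,320:340,2]),'mat z',np.median(P[285:295,150:280,2]))
for n,(u,v),z in [('large',(234,204),.063),('medium',(185,272),.045),('flat',(241,264),.023),('tin',(186,218),.049),('glue',(212,240),.089),('stapler',(147,247),.06),('tape',(280,232),.02)]:
    m=np.zeros(d.shape,bool); m[v-32:v+32,u-32:u+32]=1
    m&=abs(P[...,2]-z)<.009
    k,l,st,ce=cv2.connectedComponentsWithStats(m.astype(np.uint8))
    j=1+np.argmin(np.hypot(*(ce[1:]-(u,v)).T)) if n!='tape' else 1+np.argmax(st[1:,4])
    q=P[l==j]; print(n,st[j,4],'z',np.round(np.median(q[:,2]),4),rect(q[:,:2]))
hsv=cv2.cvtColor(im,cv2.COLOR_BGR2HSV)
m=(hsv[...,1]>110)&(hsv[...,0]<20); m[:,:330]=0; m[:,450:]=0; m[:190]=0; m[290:]=0
q=P[m]; print('tray all',m.sum(),rect(q[:,:2]))
for lo,hi in((.003,.009),(.012,.02)):
    w=q[(q[:,2]>lo)&(q[:,2]<hi)]; print(lo,len(w),rect(w[:,:2]))
E
```

```text
counter z -0.0001407831171093449 mat z 0.0026646211009223016
large 748 z 0.0627 [620.2 174.6  91.1  50.2  65.1]
medium 540 z 0.0445 [453.  301.2  67.9  48.7  56. ]
flat 299 z 0.0229 [473.  162.5  57.8  34.8  81.6]
tin 390 z 0.0483 [587.5 298.7  54.3  52.7 -89.3]
glue 99 z 0.0888 [533.8 227.5  25.5  24.2  44.9]
stapler 705 z 0.063 [516.3 394.3 127.1  36.1  -8.1]
tape 243 z 0.0207 [5.546e+02 6.390e+01 5.110e+01 4.840e+01 1.000e-01]
tray all 5594 [ 523.9 -161.3  332.6  169.7  -84. ]
0.003 3673 [ 526.4 -219.   216.6  165.   -82.6]
0.012 484 [ 530.8 -215.1  218.8  167.3  -84. ]
```

View pics/wrist0.png

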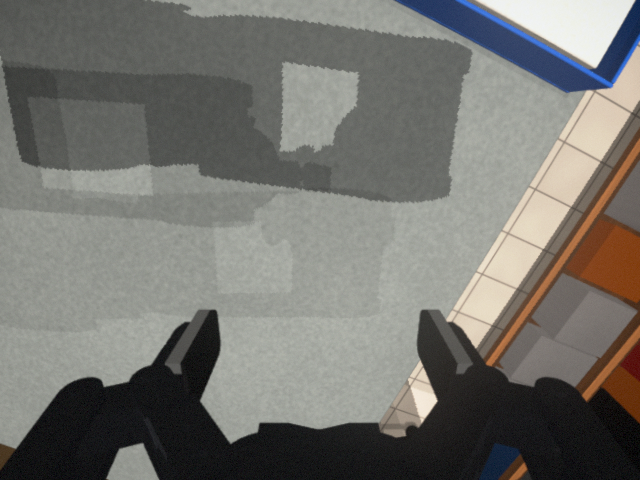

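```bash
cat >> h.py <<'E'
def to(x,y,z,yaw):
    """tool-frame shift (mm) and rotvec (deg) to world mm pose, tool down, tool x at yaw"""
    from scipy.spatial.transform import Rotation as Ro
    s=manip.read_state(); R=rotm(s['tcp_rot'])
    a=np.radians(yaw); T=np.array([[np.cos(a),np.sin(a),0],[np.sin(a),-np.cos(a),0],[0,0,-1]])
    print('xyz',np.round(R.T@(np.array([x,y,z])-s['tcp_pos']*1000),1),'rot',np.round(np.degrees(Ro.from_matrix(R.T@T).as_rotvec()),1),'yaw now',np.round(np.degrees(np.arctan2(R[1,0],R[0,0])),2))
def look(tag):
    s=manip.read_state(); im,d=manip.get_image('wrist'); c=manip.calibration('wrist')
    R,t=wristRT(c,s); cv2.imwrite(f'pics/{tag}.png',im); return im,cloud(c,d,R,t),c,R,t
E
python3 -c "
from h import *
to(528,-240,260,96)"
python3 -m jog '{"xyz":[[390,-221,-30],[390,-221,-30],[390,-221,-30],[390,-221,-30],[390,-221,-30],[390,-221,-30],[390,-221,-30],[390,-221,-30],[390,-221,-30],[390,-221,-30]],"rot":[[0,0,-72.6],[0,0,-72.6],[0,0,-72.6],[0,0,-72.6],[0,0,-72.6],[0,0,-72.6],[0,0,-72.6],[0,0,-72.6],[0,0,-72.6],[0,0,-72.6]]}'
python3 -c "
from h import *
to(528,-240,260,96)"
```

```text
xyz [ 389.1 -219.6  -29. ] rot [ -0.   -0.  -72.6] yaw now 23.42
clock: 0.98
tcp_pos: [0.5096, -0.2627, 0.2592]
tcp_rot: [-0.0, 0.673, 0.74, -0.0]
ft_force: [0.5, -1.2, -0.3]
grip_width: 0.0853
grip_force: 0.0
xyz [20.8 20.4 -0.8] rot [-0.  -0.  -0.6] yaw now 95.39
```

```bash
python3 -m jog '{"xyz":[[21,20,-1],[21,20,-1],[21,20,-1],[21,20,-1]],"rot":[[0,0,-0.6],[0,0,-0.6],[0,0,-0.6],[0,0,-0.6]]}' | head -2
python3 - <<'E'
from h import *
im,P,c,R,t=look('tray1')
np.save('pics/tray1.npy',P)
hsv=cv2.cvtColor(im,cv2.COLOR_BGR2HSV)
m=(hsv[...,1]>100)&(hsv[...,0]<22)
z=P[...,2]
f=m&(abs(z-.006)<.003); r=m&(abs(z-.016)<.003)
print('floor',f.sum(),np.median(z[f]),rect(P[f][:,:2]),'rim',r.sum(),np.median(z[r]) if r.any() else 0, rect(P[r][:,:2]))
# fit rim lines
q=P[r][:,:2]*1000; a=np.radians(6); X=q@[np.cos(a),np.sin(a)]; Y=q@[-np.sin(a),np.cos(a)]
print(np.percentile(X,[1,50,99]),np.percentile(Y,[1,50,99]))
E
```

```text
clock: 1.32
tcp_pos: [0.5266, -0.2419, 0.2599]
floor 27132 0.005654433185566645 [ 632.7 -255.   448.6  254.6  -17.6] rim 3473 0.015589755976912045 [ 605.7 -204.   375.5  172.8  -33.2]
[425.34838531 581.48064074 591.06744282] [-374.88547275 -171.57201715 -162.18415123]
```

View pics/tray1.png

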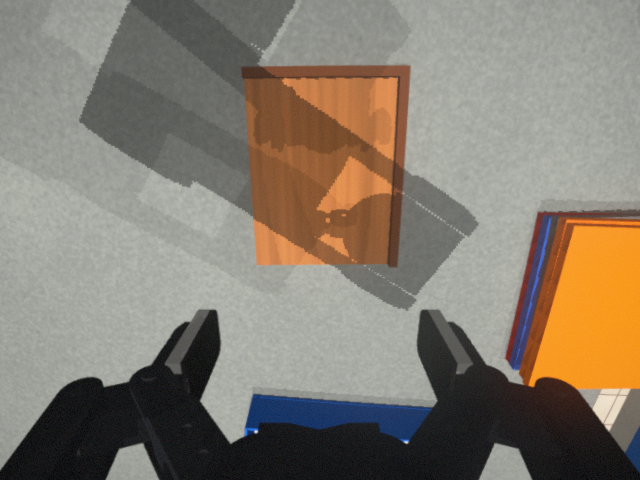

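The wrist view shows the whole tray at u 242–410, v 66–266: the short rim runs along the top edge and the long rim down the right. Next I fit lines to the tops of the rims.

```bash
cat >> h.py <<'E'
def trayfit(P,box):
    u0,v0,u1,v1=box; z=P[...,2]
    k=np.zeros(z.shape,bool); k[v0:v1,u0:u1]=1
    q=P[k&(z>.0125)&(z<.02)][:,:2]*1000
    yaw=6.
    for _ in range(3):
        a=np.radians(yaw); ex=np.array([np.cos(a),np.sin(a)]); ey=np.array([-ex[1],ex[0]])
        X,Y=q@ex,q@ey; xm=np.percentile(X,99.5); ym=np.percentile(Y,99.5)
        L=(X>xm-14)&(Y<ym-14); S=(Y>ym-14)&(X<xm-14)
        pl=np.polyfit(Y[L],X[L],1); ps=np.polyfit(X[S],Y[S],1)
        yaw+=-np.degrees(np.arctan(pl[0]))
        last=(np.degrees(np.arctan(pl[0])),np.degrees(np.arctan(ps[0])))
    xc=np.median(X[L]); yc=np.median(Y[S])
    print('yaw',yaw,'slopes',last,'L width',np.percentile(X[L],[2,98]),'S',np.percentile(Y[S],[2,98]),'n',L.sum(),S.sum())
    cor=(xc-5)*ex+(yc-5)*ey; print('corner',cor, 'ends: open x',X.min()-xm,'open y',Y.min()-ym)
    return yaw,cor
E
python3 - <<'E'
from h import *
P=np.load('pics/tray1.npy'); trayfit(P,(235,55,425,275))
E
```

```text
yaw 6.402022781632145 slopes (np.float64(-1.710310468941114e-05), np.float64(-0.18938032012417821)) L width [579.74844113 589.90249942] S [-175.22893963 -164.94354039] n 1806 1775
corner [ 595.56523702 -109.28579168] ends: open x -169.76177869109415 open y -220.02690457272493
```

```bash
python3 -c "
from h import *
to(620,175,180,65.1)"
```

```text
xyz [406.2 134.   79.9] rot [-0.   0.  30.5] yaw now 95.6
```

```bash
python3 -m jog '{"xyz":[[406,134,80],[406,134,80],[406,134,80],[406,134,80],[406,134,80],[406,134,80],[406,134,80],[406,134,80],[406,134,80],[406,134,80]],"rot":[[0,0,30.7],[0,0,30.7],[0,0,30.7],[0,0,30.7],[0,0,30.7],[0,0,30.7],[0,0,30.7],[0,0,30.7],[0,0,30.7],[0,0,30.7]]}' |head -2
python3 -c "
from h import *
to(620,175,180,65.1)"
python3 -m jog '{"xyz":[[30,10,5],[30,10,5],[30,10,5],[30,10,5],[30,10,5]],"rot":[[0,0,0],[0,0,0],[0,0,0],[0,0,0],[0,0,0]]}' | head -3
cat >> h.py <<'E'
def obj(P,z0,xy,r=60,tol=.006):
    z=P[...,2]; m=(abs(z-z0)<tol)&(np.hypot(P[...,0]*1000-xy[0],P[...,1]*1000-xy[1])<r)
    k,l,st,ce=cv2.connectedComponentsWithStats(m.astype(np.uint8)); j=1+np.argmax(st[1:,4])
    q=P[l==j]; print('n',len(q),'z',np.median(q[:,2]).round(4),'img',ce[j].round(),'cx cy w h ang',rect(q[:,:2]),'mean',(q[:,:2].mean(0)*1000).round(1)); return q
E
python3 - <<'E'
from h import *
im,P,c,R,t=look('large1'); obj(P,.063,(620,175)); to(620,175,180,65.1)
E
```

```text
clock: 2.2
tcp_pos: [0.613, 0.1415, 0.1863]
xyz [33.3 -7.9  6.3] rot [ 0.   0.  -0.3] yaw now 64.81
clock: 2.62
tcp_pos: [0.6342, 0.1624, 0.1818]
tcp_rot: [-0.0, 0.844, 0.536, -0.0]
n 7222 z 0.0627 img [295. 219.] cx cy w h ang [621.3 175.3  90.4  49.8  65.3] mean [622.9 177.8]
xyz [  5.3 -18.3   1.9] rot [-0.   0.  -0.3] yaw now 64.83
```

View pics/large1.png

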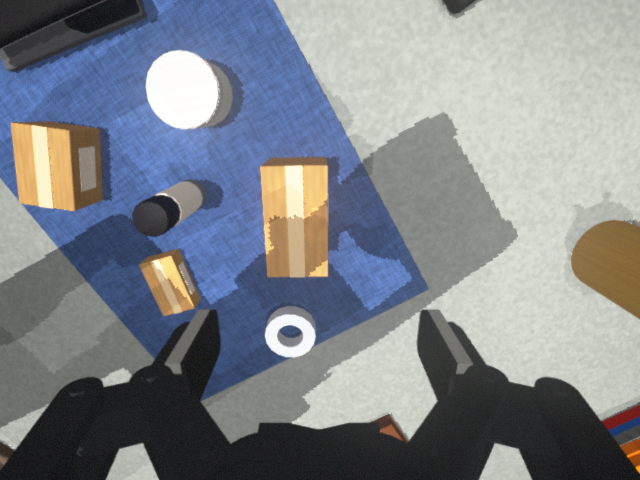

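The carton sits in the middle of the view (261–328, 158–277), clear of the tape at (290,332) and the glue at (165,208). It measures 90.4 x 49.8 mm at 65.3°, so I go down and grip it.

```bash
python3 -m jog '{"xyz":[[6,-17,0],[6,-17,0],[6,-17,40],[6,-17,80],[6,-17,120],[6,-17,145],[6,-17,155],[6,-17,155],[6,-17,155],[6,-17,155]],"rot":[[0,0,-0.4],[0,0,-0.4],[0,0,-0.4],[0,0,-0.4],[0,0,-0.4],[0,0,-0.4],[0,0,-0.4],[0,0,-0.4],[0,0,-0.4],[0,0,-0.4]]}' |head -4
python3 -c "
from h import *
to(621.3,175.3,26,65.3)"
python3 -m jog '{"xyz":[[0,0,0],[0,0,0],[0,0,0],[0,0,0],[0,0,0],[0,0,0],[0,0,0],[0,0,0]],"rot":[[0,0,0],[0,0,0],[0,0,0],[0,0,0],[0,0,0],[0,0,0],[0,0,0],[0,0,0]]}' 0 45
```

```text
clock: 3.5
tcp_pos: [0.6229, 0.1769, 0.0287]
tcp_rot: [0.0, 0.842, 0.54, 0.001]
ft_force: [0.8, -0.0, 0.4]
xyz [-2.1 -0.9  2.7] rot [ 0.1 -0.1  0. ] yaw now 65.33
clock: 4.17
tcp_pos: [0.6223, 0.1768, 0.0279]
tcp_rot: [0.0, 0.842, 0.54, 0.001]
ft_force: [-2.2, -1.4, 10.0]
grip_width: 0.049
grip_force: 45.7
```

```bash
python3 -m jog '{"xyz":[[0,0,-10],[0,0,-30],[0,0,-65],[0,0,-100],[0,0,-125],[0,0,-130],[0,0,-130]],"rot":[[0,0,0],[0,0,0],[0,0,0],[0,0,0],[0,0,0],[0,0,0],[0,0,0]]}'
python3 -c "
from h import *
to(568.6,-165.6,158,96.3)"
```

```text
clock: 4.75
tcp_pos: [0.6228, 0.177, 0.1593]
tcp_rot: [0.001, 0.842, 0.54, 0.002]
ft_force: [0.4, 0.2, -3.5]
grip_width: 0.0497
grip_force: 48.2
xyz [-333.9   93.7    0.8] rot [  0.2  -0.1 -31. ] yaw now 65.34
```

```bash
python3 -m jog '{"xyz":[[-15,4,0],[-45,12,0],[-80,22,0],[-118,33,0],[-156,44,0],[-194,54,0],[-232,65,0],[-270,76,0],[-305,86,0],[-325,91,0]],"rot":[[0,0,-2],[0,0,-5],[0,0,-9],[0,0,-13],[0,0,-17],[0,0,-21],[0,0,-25],[0,0,-28],[0,0,-30],[0,0,-31]]}' | head -3
python3 -c "
from h import *
to(568.6,-165.6,50,96.3)"
```

```text
clock: 5.58
tcp_pos: [0.567, -0.1599, 0.1551]
tcp_rot: [-0.001, 0.667, 0.745, -0.001]
xyz [ -5.9   1.2 105.1] rot [-0.1 -0.   0.1] yaw now 96.38
```

```bash
python3 -m jog '{"xyz":[[-8,2,15],[-8,2,45],[-8,2,75],[-8,2,95],[-8,2,105],[-8,2,105],[-8,2,105],[-8,2,105],[-8,2,105]],"rot":[[0,0,0],[0,0,0],[0,0,0],[0,0,0],[0,0,0],[0,0,0],[0,0,0],[0,0,0],[0,0,0]]}' | head -4
python3 - <<'E'
from h import *
to(568.6,-165.6,37,96.3)
im,P,c,R,t=look('place1')
E
```

```text
clock: 6.33
tcp_pos: [0.5725, -0.1645, 0.053]
tcp_rot: [0.001, 0.667, 0.745, 0.0]
ft_force: [-0.2, 0.1, -2.2]
xyz [-0.6 -4.  15.9] rot [0.1 0.  0.1] yaw now 96.35
```

View pics/place1.png

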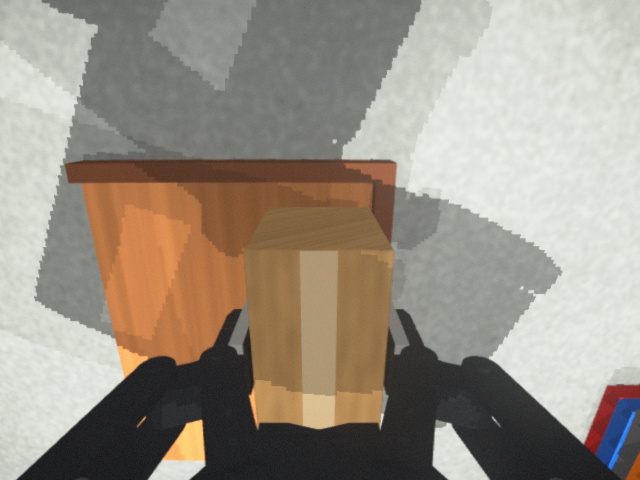

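The carton hangs straight above the corner, clear of both rims: short rim at v≈160–182, long rim at u≈375–395. I lower it inside the rims, then ease it into the corner.

```bash
python3 -m jog '{"xyz":[[0,-3,5],[0,-3,12],[0,-3,19],[0,-3,19],[0,-3,19]],"rot":[[0,0,0],[0,0,0],[0,0,0],[0,0,0],[0,0,0]]}'
python3 -m jog '{"xyz":[[0,2,0],[0,4,0],[0,6,0],[0,6,0],[0,6,0]],"rot":[[0,0,0],[0,0,0],[0,0,0],[0,0,0],[0,0,0]]}'
python3 -c "
from h import *
to(575.7,-156.8,34,96.3)"
```

```text
clock: 6.8
tcp_pos: [0.5682, -0.1646, 0.032]
tcp_rot: [-0.001, 0.667, 0.745, -0.0]
ft_force: [-0.2, -0.2, -2.3]
grip_width: 0.0492
grip_force: 48.0
clock: 7.22
tcp_pos: [0.5749, -0.164, 0.0328]
tcp_rot: [0.0, 0.667, 0.745, 0.0]
ft_force: [-0.1, -0.8, -2.7]
grip_width: 0.0497
grip_force: 48.0
xyz [ 7.1  1.6 -1.2] rot [0.  0.  0.1] yaw now 96.35
```

```bash
python3 -m jog '{"xyz":[[2,0,0],[4,0,0],[6,0,0],[7,0,0],[7,0,0]],"rot":[[0,0,0],[0,0,0],[0,0,0],[0,0,0],[0,0,0]]}' | sed -n 2,4p
python3 -m jog '{"xyz":[[1,0,0],[2,0,0],[2,0,0]],"rot":[[0,0,0],[0,0,0],[0,0,0]]}' | sed -n 2,4p
python3 -m jog '{"xyz":[[0,1,0],[0,2,0],[0,2,0]],"rot":[[0,0,0],[0,0,0],[0,0,0]]}' | sed -n 2,4p
```

```text
tcp_pos: [0.5737, -0.1568, 0.0327]
tcp_rot: [-0.0, 0.667, 0.745, -0.0]
ft_force: [-0.8, 0.8, -3.2]
tcp_pos: [0.5736, -0.155, 0.0327]
tcp_rot: [-0.0, 0.667, 0.745, -0.0]
ft_force: [-0.5, -0.7, -2.8]
tcp_pos: [0.5756, -0.1549, 0.0327]
tcp_rot: [-0.0, 0.667, 0.745, -0.0]
ft_force: [0.4, 1.0, -2.4]
```

```bash
for i in 1 ; do python3 -m jog '{"xyz":[[1,0,0],[2,0,0],[2,0,0]],"rot":[[0,0,0],[0,0,0],[0,0,0]]}' | sed -n 2,4p
python3 -m jog '{"xyz":[[0,0.5,0],[0,1,0],[0,1,0]],"rot":[[0,0,0],[0,0,0],[0,0,0]]}' | sed -n 2,4p
python3 -m jog '{"xyz":[[1,0,0],[1,0,0],[1,0,0]],"rot":[[0,0,0],[0,0,0],[0,0,0]]}' | sed -n 2,4p; done
```

```text
tcp_pos: [0.5756, -0.154, 0.0329]
tcp_rot: [0.001, 0.667, 0.745, -0.0]
ft_force: [-3.1, -12.0, 0.3]
tcp_pos: [0.5757, -0.154, 0.0329]
tcp_rot: [-0.0, 0.667, 0.745, -0.001]
ft_force: [-8.9, -14.0, 4.1]
tcp_pos: [0.5757, -0.1536, 0.033]
tcp_rot: [0.0, 0.667, 0.745, -0.001]
ft_force: [-8.1, -19.9, 4.2]
```

```bash
python3 -m jog '{"xyz":[[-0.5,0,1],[-0.5,0,2],[-0.5,0,2.5],[-0.5,0,2.5]],"rot":[[0,0,0],[0,0,0],[0,0,0],[0,0,0]]}' | sed -n 2,4p
```

```text
tcp_pos: [0.5758, -0.1539, 0.0312]
tcp_rot: [0.0, 0.667, 0.745, -0.001]
ft_force: [-12.8, -17.7, 20.6]
```

```bash
python3 -m jog '{"xyz":[[0,0,0],[0,0,0],[0,0,0],[0,0,0],[0,0,0]],"rot":[[0,0,0],[0,0,0],[0,0,0],[0,0,0],[0,0,0]]}' 80 | sed -n 2,5p
python3 -m jog '{"xyz":[[0,0,-10],[0,0,-35],[0,0,-75],[0,0,-115],[-30,0,-150],[-50,0,-165],[-60,0,-165],[-60,0,-165],[-60,0,-165]],"rot":[[0,0,0],[0,0,0],[0,0,0],[0,0,0],[0,0,0],[0,0,0],[0,0,0],[0,0,0],[0,0,0]]}' | sed -n 1,5p
python3 - <<'E'
from h import *
im,P,c,R,t=look('placed1'); np.save('pics/placed1.npy',P)
q=obj(P,.066,(575,-155))
yaw,cor=trayfit(P,(100,60,480,400))
for y in (yaw,6.3):
  a=np.radians(y); e=np.array([[np.cos(a),np.sin(a)],[-np.sin(a),np.cos(a)]]); r=rect(q[:,:2]); print(e@(r[:2]-cor))
E
```

```text
tcp_pos: [0.5765, -0.1521, 0.0301]
tcp_rot: [0.0, 0.667, 0.745, 0.0]
ft_force: [-1.5, -0.3, 0.1]
grip_width: 0.0798
clock: 10.38
tcp_pos: [0.5824, -0.2119, 0.195]
tcp_rot: [-0.0, 0.667, 0.745, 0.0]
ft_force: [-0.1, -0.3, -0.8]
grip_width: 0.0797
n 7969 z 0.0657 img [318. 153.] cx cy w h ang [ 576.4 -156.9   89.8   50.5  -83.8] mean [ 576.1 -154.4]
yaw 5.180019031139052 slopes (np.float64(6.820317002673665e-06), np.float64(1.876516423680857)) L width [586.80030858 596.60305353] S [-165.1209889  -153.86538611] n 1714 2053
corner [ 599.41512144 -110.19096597] ends: open x -173.308926212326 open y -219.32559676913561
[-27.13826445 -44.44034515]
[-28.00171577 -43.90140759]
```

View pics/placed1.png

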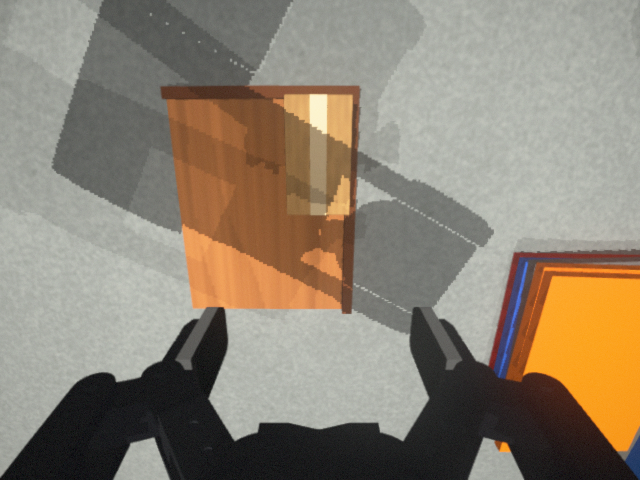

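The large carton sits flush in the corner at (285–352, 95–215), aligned with both rims. Next is the medium carton.

```bash
python3 -m jog '{"xyz":[[20,-3,0],[60,-8,0],[101,-14,0],[142,-20,0],[183,-25,0],[224,-31,0],[265,-37,0],[306,-43,0],[347,-48,0],[388,-54,0]],"rot":[[0,0,2],[0,0,6],[0,0,10],[0,0,14],[0,0,18],[0,0,22],[0,0,26],[0,0,30],[0,0,34],[0,0,38]]}' 85| sed -n 2p
python3 -c "
from h import *
to(453,301,180,56)"
```

```text
tcp_pos: [0.4842, 0.1701, 0.1943]
xyz [ 94.8 -95.5  14.3] rot [-0.1  0.1  2.2] yaw now 58.19
```

```bash
python3 -m jog '{"xyz":[[25,-25,3],[50,-50,7],[75,-75,11],[92,-93,14],[92,-93,14],[92,-93,14],[92,-93,14]],"rot":[[0,0,2],[0,0,2],[0,0,2],[0,0,2],[0,0,2],[0,0,2],[0,0,2]]}' | sed -n 2p
python3 - <<'E'
from h import *
im,P,c,R,t=look('med1'); q=obj(P,.045,(453,301),45); r=rect(q[:,:2]); to(r[0],r[1],23,r[4])
E
```

```text
tcp_pos: [0.4545, 0.2947, 0.1805]
n 4555 z 0.0447 img [313. 217.] cx cy w h ang [454.3 300.4  66.5  48.1  56.2] mean [455.3 301.8]
xyz [  5.   -3.8 157.7] rot [-0.   0.1  0.2] yaw now 56.36
```

```bash
python3 -m jog '{"xyz":[[5,-4,10],[5,-4,40],[5,-4,80],[5,-4,120],[5,-4,150],[5,-4,161],[5,-4,161],[5,-4,161],[5,-4,161]],"rot":[[0,0,0.2],[0,0,0.2],[0,0,0.2],[0,0,0.2],[0,0,0.2],[0,0,0.2],[0,0,0.2],[0,0,0.2],[0,0,0.2]]}' |sed -n 2,4p
python3 -m jog '{"xyz":[[0,0,0],[0,0,0],[0,0,0],[0,0,0],[0,0,0],[0,0,0],[0,0,0]],"rot":[[0,0,0],[0,0,0],[0,0,0],[0,0,0],[0,0,0],[0,0,0],[0,0,0]]}' 0 45
python3 -m jog '{"xyz":[[0,0,-10],[0,0,-30],[0,0,-65],[0,0,-100],[0,0,-125],[0,0,-130],[0,0,-130]],"rot":[[0,0,0],[0,0,0],[0,0,0],[0,0,0],[0,0,0],[0,0,0],[0,0,0]]}'
python3 -c "
from h import *
to(577,-248,150,96.2)"
```

```text
tcp_pos: [0.456, 0.3017, 0.0217]
tcp_rot: [-0.0, 0.882, 0.47, 0.001]
ft_force: [-1.1, 0.2, 0.2]
clock: 13.23
tcp_pos: [0.4555, 0.3016, 0.0214]
tcp_rot: [-0.0, 0.882, 0.471, 0.001]
ft_force: [-1.6, -0.3, 13.7]
grip_width: 0.0473
grip_force: 44.6
clock: 13.82
tcp_pos: [0.456, 0.3018, 0.1526]
tcp_rot: [-0.0, 0.882, 0.471, 0.002]
ft_force: [0.0, 0.3, -2.0]
grip_width: 0.0471
grip_force: 48.6
xyz [-389.2  406.8    1.8] rot [  0.2  -0.2 -40.1] yaw now 56.14
```

```bash
python3 -m jog '{"xyz":[[-12,13,0],[-36,38,0],[-64,67,0],[-93,97,0],[-121,127,0],[-150,157,0],[-179,187,0],[-207,216,0],[-235,246,0],[-264,276,0]],"rot":[[0,0,-2],[0,0,-6],[0,0,-10],[0,0,-14],[0,0,-18],[0,0,-22],[0,0,-26],[0,0,-30],[0,0,-34],[0,0,-36]]}' | sed -n 2p
python3 -c "
from h import *
to(577,-248,45,96.2)"
```

```text
tcp_pos: [0.5361, -0.0736, 0.1488]
xyz [-176.    33.8  103.6] rot [-0.1 -0.  -3.8] yaw now 92.38
```

```bash
python3 -m jog '{"xyz":[[-40,8,0],[-80,16,0],[-115,22,0],[-145,28,0],[-165,32,15],[-174,34,40],[-175,34,70],[-175,34,90],[-175,34,100],[-175,34,100]],"rot":[[0,0,-3.7],[0,0,-3.7],[0,0,-3.7],[0,0,-3.7],[0,0,-3.7],[0,0,-3.7],[0,0,-3.7],[0,0,-3.7],[0,0,-3.7],[0,0,-3.7]]}' | sed -n 1,4p
python3 -m jog '{"xyz":[[0,0,5],[0,0,5],[0,0,5]],"rot":[[0,0,0],[0,0,0],[0,0,0]]}' | sed -n 1,4p
python3 -c "
from h import *
to(577,-248,27,96.2)"
```

```text
clock: 15.48
tcp_pos: [0.5753, -0.2443, 0.0468]
tcp_rot: [-0.003, 0.67, 0.742, -0.001]
ft_force: [-0.9, 0.6, -1.3]
clock: 15.73
tcp_pos: [0.5782, -0.2454, 0.0461]
tcp_rot: [0.001, 0.67, 0.742, 0.0]
ft_force: [0.1, 0.5, -1.9]
xyz [-2.5 -1.5 19.1] rot [ 0.1  0.  -0.3] yaw now 95.86
```

Now I lower it inside the rim, then push toward the rim and the large carton.

```bash
python3 -m jog '{"xyz":[[0,0,7],[0,0,14],[0,0,20],[0,0,20],[0,0,20]],"rot":[[0,0,-0.3],[0,0,-0.3],[0,0,-0.3],[0,0,-0.3],[0,0,-0.3]]}' | sed -n 2,4p
python3 -m jog '{"xyz":[[2,0,0],[4,1,0],[6,3,0],[7,5,0],[7,5,0],[7,5,0]],"rot":[[0,0,0],[0,0,0],[0,0,0],[0,0,0],[0,0,0],[0,0,0]]}' | sed -n 2,4p
python3 -c "
from h import *
to(585.5,-232.6,25,96.2)"
```

```text
tcp_pos: [0.5774, -0.2452, 0.0247]
tcp_rot: [-0.0, 0.668, 0.744, -0.0]
ft_force: [0.7, -0.1, -2.8]
tcp_pos: [0.582, -0.2377, 0.0252]
tcp_rot: [0.0, 0.668, 0.744, 0.0]
ft_force: [-1.1, 0.1, -2.6]
xyz [4.7 4.  0.2] rot [ 0.  0. -0.] yaw now 96.16
```

```bash
python3 -m jog '{"xyz":[[1,1,0],[2,2,0],[3,3,0],[3,3,0],[3,3,0]],"rot":[[0,0,0],[0,0,0],[0,0,0],[0,0,0],[0,0,0]]}' | sed -n 2,4p
python3 -m jog '{"xyz":[[0,0.5,0],[0,1,0],[0,1.5,0],[0,1.5,0]],"rot":[[0,0,0],[0,0,0],[0,0,0],[0,0,0]]}' | sed -n 2,4p
python3 -m jog '{"xyz":[[0.5,0,0],[1,0,0],[1.5,0,0],[1.5,0,0]],"rot":[[0,0,0],[0,0,0],[0,0,0],[0,0,0]]}' | sed -n 2,4p
```

```text
tcp_pos: [0.5845, -0.2344, 0.0252]
tcp_rot: [0.0, 0.668, 0.744, 0.0]
ft_force: [0.5, 0.7, -1.4]
tcp_pos: [0.5853, -0.2344, 0.0251]
tcp_rot: [-0.001, 0.668, 0.744, -0.0]
ft_force: [-5.1, -2.7, -0.3]
tcp_pos: [0.5851, -0.2329, 0.025]
tcp_rot: [-0.0, 0.668, 0.744, -0.0]
ft_force: [-3.9, -2.6, -1.9]
```

```bash
python3 -m jog '{"xyz":[[0.5,0.5,0],[1,0.5,0],[1.5,0.5,0],[1.5,0.5,0]],"rot":[[0,0,0],[0,0,0],[0,0,0],[0,0,0]]}' | sed -n 2,4p
python3 -m jog '{"xyz":[[0.5,0,0],[1,0,0],[1,0,0]],"rot":[[0,0,0],[0,0,0],[0,0,0]]}' | sed -n 2,4p
```

```text
tcp_pos: [0.5851, -0.2318, 0.0249]
tcp_rot: [-0.001, 0.668, 0.744, -0.001]
ft_force: [-7.5, -6.8, -2.5]
tcp_pos: [0.5851, -0.2317, 0.025]
tcp_rot: [-0.0, 0.668, 0.744, -0.001]
ft_force: [-8.6, -16.6, -3.2]
```

Both contacts are made, so I lower to the floor, release and back off.

```bash
python3 -m jog '{"xyz":[[-0.3,0,0.7],[-0.3,0,1.4],[-0.3,0,1.8],[-0.3,0,1.8]],"rot":[[0,0,0],[0,0,0],[0,0,0],[0,0,0]]}' | sed -n 2,4p
python3 -c "
from h import *
to(585.5,-232.6,24,96.2)"
```

```text
tcp_pos: [0.5851, -0.2317, 0.0242]
tcp_rot: [-0.0, 0.668, 0.744, -0.001]
ft_force: [-14.0, -11.3, 16.3]
xyz [-0.9  0.3  0.2] rot [-0.1  0.  -0. ] yaw now 96.16
```

```bash
python3 -m jog '{"xyz":[[0,0,0],[0,0,0],[0,0,0],[0,0,0],[0,0,0]],"rot":[[0,0,0],[0,0,0],[0,0,0],[0,0,0],[0,0,0]]}' 80 | sed -n 2,5p
python3 -m jog '{"xyz":[[0,0,-10],[0,0,-35],[0,0,-75],[0,0,-115],[0,0,-150],[0,0,-165],[0,0,-165],[0,0,-165],[0,0,-165]],"rot":[[0,0,0],[0,0,0],[0,0,0],[0,0,0],[0,0,0],[0,0,0],[0,0,0],[0,0,0],[0,0,0]]}' | sed -n 1,5p
python3 - <<'E'
from h import *
im,P,c,R,t=look('placed2'); np.save('pics/placed2.npy',P)
q=obj(P,.066,(576,-155)); q2=obj(P,.048,(585,-234),50)
a=np.radians(6.2); e=np.array([[np.cos(a),np.sin(a)],[-np.sin(a),np.cos(a)]]); print(e@(rect(q2[:,:2])[:2]-rect(q[:,:2])[:2]),'want 1,-78')
to(587.5,298.7,180,60)
E
```

```text
tcp_pos: [0.5863, -0.2305, 0.0234]
tcp_rot: [0.0, 0.668, 0.744, 0.0]
ft_force: [0.1, -0.4, 0.5]
grip_width: 0.0801
clock: 19.82
tcp_pos: [0.5856, -0.2304, 0.188]
tcp_rot: [-0.0, 0.668, 0.744, -0.0]
ft_force: [-0.0, 0.3, -1.0]
grip_width: 0.0801
n 8854 z 0.0657 img [316. 127.] cx cy w h ang [ 576.4 -156.7   88.9   50.4  -83.7] mean [ 576.1 -154.5]
n 4021 z 0.0477 img [318. 228.] cx cy w h ang [ 585.9 -235.6   62.6   48.1  -83.8] mean [ 585.8 -234.6]
[  0.92328499 -79.46450494] want 1,-78
xyz [525.7  58.7   7.8] rot [-0.1 -0.  36.1] yaw now 96.15
```

View pics/placed2.png

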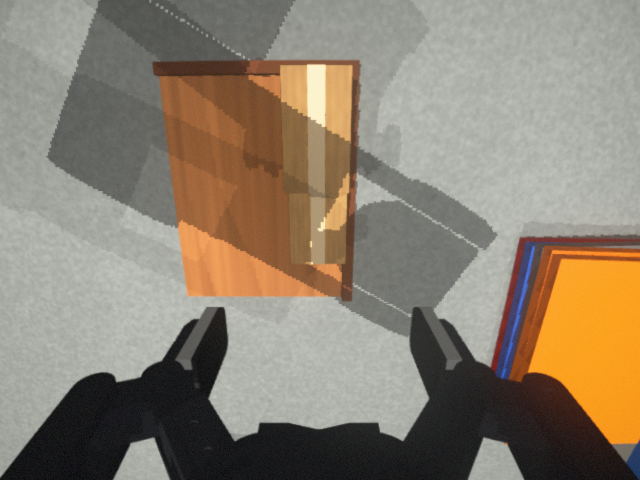

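The medium carton sits at (289–345, 195–265), flush against the rim and the end of the large carton. Next is the tin.

```bash
python3 -m jog '{"xyz":[[20,2,0],[60,7,0],[101,11,0],[142,16,0],[183,20,0],[224,25,0],[265,30,0],[306,34,0],[347,39,0],[388,43,0]],"rot":[[0,0,3],[0,0,8],[0,0,13],[0,0,18],[0,0,23],[0,0,28],[0,0,33],[0,0,38],[0,0,43],[0,0,48]]}' 85| sed -n 2p
python3 -c "
from h import *
to(588,298,180,46)"
```

```text
tcp_pos: [0.5863, 0.1617, 0.187]
xyz [102.3 -90.1   7. ] rot [-0.1  0.1  1.9] yaw now 47.9
```

```bash
python3 -m jog '{"xyz":[[25,-22,2],[50,-44,4],[75,-66,7],[98,-87,7],[98,-87,7],[98,-87,7],[98,-87,7]],"rot":[[0,0,2],[0,0,2],[0,0,2],[0,0,2],[0,0,2],[0,0,2],[0,0,2]]}' | sed -n 2p
python3 - <<'E'
from h import *
im,P,c,R,t=look('tin1'); q=obj(P,.049,(588,298),45)
(x,y),r=cv2.minEnclosingCircle((q[:,:2]*1000).astype(np.float32)); print(x,y,r); to(x,y,22,46)
E
```

```text
tcp_pos: [0.5872, 0.2904, 0.1801]
n 3438 z 0.0486 img [311. 216.] cx cy w h ang [588.5 298.8  54.6  53.6  47.8] mean [589.8 299.6]
588.8118896484375 298.4979248046875 27.580947875976562
xyz [  7.5  -4.9 158.5] rot [-0.   0.1  0.1] yaw now 46.12
```

```bash
python3 -m jog '{"xyz":[[6.5,-4.5,10],[6.5,-4.5,40],[6.5,-4.5,80],[6.5,-4.5,120],[6.5,-4.5,150],[6.5,-4.5,159],[6.5,-4.5,159],[6.5,-4.5,159],[6.5,-4.5,159]],"rot":[[0,0,0],[0,0,0],[0,0,0],[0,0,0],[0,0,0],[0,0,0],[0,0,0],[0,0,0],[0,0,0]]}' |sed -n 2,4p
python3 -c "
from h import *
to(588.7,298.6,22,46)"
python3 -m jog '{"xyz":[[0,0,0],[0,0,0],[0,0,0],[0,0,0],[0,0,0],[0,0,0],[0,0,0]],"rot":[[0,0,0],[0,0,0],[0,0,0],[0,0,0],[0,0,0],[0,0,0],[0,0,0]]}' 0 45
python3 -m jog '{"xyz":[[0,0,-10],[0,0,-30],[0,0,-65],[0,0,-100],[0,0,-125],[0,0,-130],[0,0,-130]],"rot":[[0,0,0],[0,0,0],[0,0,0],[0,0,0],[0,0,0],[0,0,0],[0,0,0]]}'
python3 -c "
from h import *
to(515,-156,150,6.2)"
```

```text
tcp_pos: [0.5905, 0.299, 0.0244]
tcp_rot: [-0.0, 0.92, 0.392, 0.001]
ft_force: [0.5, 0.0, 0.1]
xyz [-1.6 -1.   2.4] rot [ 0.1 -0.1  0.1] yaw now 46.12
clock: 22.67
tcp_pos: [0.59, 0.2989, 0.024]
tcp_rot: [0.0, 0.92, 0.392, 0.001]
ft_force: [-1.0, -1.3, 12.7]
grip_width: 0.0525
grip_force: 45.1
clock: 23.25
tcp_pos: [0.5903, 0.2992, 0.1554]
tcp_rot: [-0.0, 0.92, 0.392, 0.002]
ft_force: [-0.2, 0.9, -1.8]
grip_width: 0.0524
grip_force: 47.9
xyz [-380.4  261.     4.2] rot [ 0.  -0.3 39.9] yaw now 46.14
```

```bash
python3 -m jog '{"xyz":[[-12,8,0],[-40,28,0],[-72,50,0],[-105,72,0],[-138,95,0],[-171,118,0],[-204,140,0],[-237,163,0],[-270,185,0],[-303,208,0]],"rot":[[0,0,2],[0,0,6],[0,0,10],[0,0,14],[0,0,18],[0,0,22],[0,0,26],[0,0,30],[0,0,34],[0,0,38]]}' | sed -n 2p
python3 -c "
from h import *
to(515,-156,50,6.2)"
```

```text
tcp_pos: [0.5269, -0.0658, 0.151]
xyz [-23.9  87.8 101. ] rot [-0.   0.2  1.7] yaw now 7.89
```

```bash
python3 -m jog '{"xyz":[[-8,28,0],[-16,55,0],[-22,76,0],[-22,86,0],[-22,87,20],[-22,87,50],[-22,87,80],[-22,87,98],[-22,87,98],[-22,87,98]],"rot":[[0,0,1.7],[0,0,1.7],[0,0,1.7],[0,0,1.7],[0,0,1.7],[0,0,1.7],[0,0,1.7],[0,0,1.7],[0,0,1.7],[0,0,1.7]]}' | sed -n 1,4p
python3 -m jog '{"xyz":[[0,0,0],[0,0,0]],"rot":[[0,0,0],[0,0,0]]}' | sed -n 1,4p
python3 -c "
from h import *
to(515,-156,29,6.2)"
```

```text
clock: 24.92
tcp_pos: [0.5185, -0.1526, 0.0533]
tcp_rot: [-0.001, 0.998, 0.056, -0.002]
ft_force: [0.3, 0.1, -1.5]
clock: 25.08
tcp_pos: [0.5205, -0.1533, 0.0555]
tcp_rot: [0.0, 0.998, 0.056, 0.001]
ft_force: [0.9, -0.3, -1.2]
xyz [-5.8  2.  26.5] rot [ 0.  -0.1  0.2] yaw now 6.45
```

```bash
python3 -m jog '{"xyz":[[-5,2,0],[-6,2,8],[-6,2,16],[-6,2,23],[-6,2,27],[-6,2,27],[-6,2,27]],"rot":[[0,0,0.2],[0,0,0.2],[0,0,0.2],[0,0,0.2],[0,0,0.2],[0,0,0.2],[0,0,0.2]]}' | sed -n 1,4p
python3 - <<'E'
from h import *
to(522.8,-144.5,28,6.2)
im,P,c,R,t=look('tin2')
im,d=manip.get_image('side'); cv2.imwrite('pics/side2.png',cv2.resize(im[150:290,280:440],None,fx=4,fy=4))
E
```

```text
clock: 25.67
tcp_pos: [0.5138, -0.1558, 0.0267]
tcp_rot: [-0.0, 0.999, 0.054, -0.0]
ft_force: [0.5, 0.9, -0.7]
xyz [ 10.2 -10.2  -1.3] rot [-0.  0.  0.] yaw now 6.24
```

View pics/side2.png

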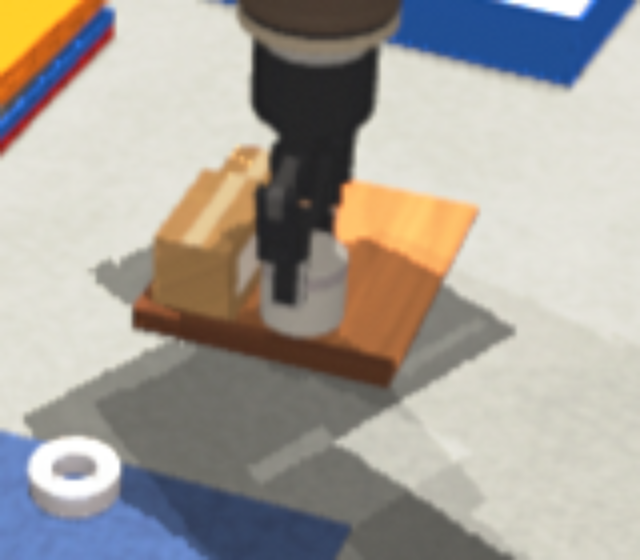

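The enlarged side view shows the tin upright just short of the rim at (300,285), with the large carton to its left. I raise it 1 mm and ease it in.

```bash
python3 -m jog '{"xyz":[[0,-2,-1.2],[2,-4,-1.2],[4,-6,-1.2],[7,-7.5,-1.2],[7,-7.5,-1.2],[7,-7.5,-1.2]],"rot":[[0,0,0],[0,0,0],[0,0,0],[0,0,0],[0,0,0],[0,0,0]]}' | sed -n 2,4p
python3 -m jog '{"xyz":[[0,-1,0],[0,-2,0],[0,-2,0]],"rot":[[0,0,0],[0,0,0],[0,0,0]]}' | sed -n 2,4p
python3 -m jog '{"xyz":[[1,0,0],[2,0,0],[2,0,0]],"rot":[[0,0,0],[0,0,0],[0,0,0]]}' | sed -n 2,4p
```

```text
tcp_pos: [0.5204, -0.1475, 0.0286]
tcp_rot: [0.0, 0.999, 0.055, 0.0]
ft_force: [-0.8, -0.2, -2.4]
tcp_pos: [0.5197, -0.1455, 0.0285]
tcp_rot: [-0.0, 0.999, 0.054, -0.0]
ft_force: [-1.0, -0.3, -1.5]
tcp_pos: [0.5222, -0.1455, 0.0286]
tcp_rot: [0.0, 0.999, 0.054, 0.0]
ft_force: [-0.7, 0.1, -2.0]
```

```bash
python3 -m jog '{"xyz":[[0,-0.7,0],[0,-1.5,0],[0,-1.5,0]],"rot":[[0,0,0],[0,0,0],[0,0,0]]}' | sed -n 2,4p
python3 -m jog '{"xyz":[[0.7,0,0],[1.5,0,0],[1.5,0,0]],"rot":[[0,0,0],[0,0,0],[0,0,0]]}' | sed -n 2,4p
python3 -m jog '{"xyz":[[0,-0.5,0],[0,-1,0],[0,-1,0]],"rot":[[0,0,0],[0,0,0],[0,0,0]]}' | sed -n 2,4p
python3 -m jog '{"xyz":[[0.5,0,0],[0.5,0,0],[0.5,0,0]],"rot":[[0,0,0],[0,0,0],[0,0,0]]}' | sed -n 2,4p
```

```text
tcp_pos: [0.5217, -0.1438, 0.0286]
tcp_rot: [-0.0, 0.999, 0.054, -0.0]
ft_force: [-0.1, -0.0, -1.8]
tcp_pos: [0.5232, -0.1438, 0.0286]
tcp_rot: [-0.0, 0.999, 0.054, -0.0]
ft_force: [-0.2, -0.7, -1.7]
tcp_pos: [0.5231, -0.143, 0.0286]
tcp_rot: [0.0, 0.999, 0.055, 0.0]
ft_force: [-2.2, -3.7, -2.0]
tcp_pos: [0.5232, -0.143, 0.0285]
tcp_rot: [0.0, 0.999, 0.055, -0.0]
ft_force: [-5.0, -5.7, -0.6]
```

```bash
python3 -m jog '{"xyz":[[0.5,-0.5,0],[0.5,-0.5,0],[0.5,-0.5,0.8],[0.5,-0.5,1.6],[0.5,-0.5,2.2],[0.5,-0.5,2.2]],"rot":[[0,0,0],[0,0,0],[0,0,0],[0,0,0],[0,0,0],[0,0,0]]}' | sed -n 2,4p
```

```text
tcp_pos: [0.5232, -0.1429, 0.0265]
tcp_rot: [0.0, 0.999, 0.055, -0.001]
ft_force: [-10.0, -12.4, 6.7]
```

```bash
python3 -m jog '{"xyz":[[0,0,0],[0,0,0],[0,0,0],[0,0,0],[0,0,0]],"rot":[[0,0,0],[0,0,0],[0,0,0],[0,0,0],[0,0,0]]}' 80 | sed -n 2,5p
python3 -m jog '{"xyz":[[0,0,-10],[0,0,-35],[0,0,-75],[0,0,-115],[0,0,-150],[0,0,-165],[0,0,-165],[0,0,-165],[0,0,-165]],"rot":[[0,0,0],[0,0,0],[0,0,0],[0,0,0],[0,0,0],[0,0,0],[0,0,0],[0,0,0],[0,0,0]]}' | sed -n 1,2p
python3 - <<'E'
from h import *
im,P,c,R,t=look('placed3'); np.save('pics/placed3.npy',P)
q=obj(P,.066,(576,-155)); q2=obj(P,.048,(585,-234),50); q3=obj(P,.052,(523,-145),32,.004)
(x,y),r=cv2.minEnclosingCircle((q3[:,:2]*1000).astype(np.float32)); print(x,y,r)
a=np.radians(6.2); e=np.array([[np.cos(a),np.sin(a)],[-np.sin(a),np.cos(a)]]); print(e@(rect(q2[:,:2])[:2]-rect(q[:,:2])[:2]),'want 1,-78',e@(np.array([x,y])-rect(q[:,:2])[:2]),'want -52,18')
to(473,162.5,160,81.6)
E
```

```text
tcp_pos: [0.5242, -0.1421, 0.0264]
tcp_rot: [0.0, 0.999, 0.055, 0.0]
ft_force: [-0.3, 0.5, -0.4]
grip_width: 0.08
clock: 29.43
tcp_pos: [0.5235, -0.142, 0.191]
n 7929 z 0.0658 img [344. 165.] cx cy w h ang [ 576.1 -157.1   90.3   49.8  -83.6] mean [ 577.  -156.8]
n 4636 z 0.0478 img [442. 161.] cx cy w h ang [ 585.6 -235.    65.9   48.7  -83.3] mean [ 586.8 -236. ]
n 3033 z 0.0517 img [320. 226.] cx cy w h ang [ 521.3 -144.8   54.    50.2  -85.2] mean [ 523.1 -144.9]
522.7200317382812 -144.85800170898438 27.436969757080078
[  1.03128435 -78.47035397] want 1,-78 [-51.74561898  17.93539658] want -52,18
xyz [ -16.9 -308.1   30.7] rot [ -0.1   0.  -75.4] yaw now 6.24
```

View pics/placed3.png

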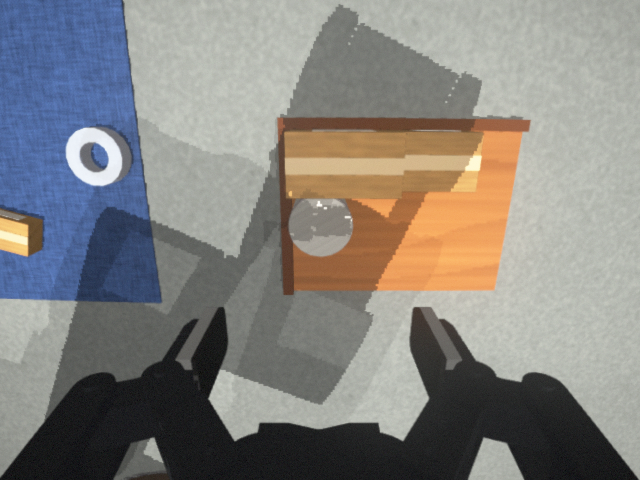

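The tin at (320,226) touches the large carton (285–405, 130–197) and the short rim (u≈288), and the medium carton is still flush. Last is the flat box.

```bash
python3 -m jog '{"xyz":[[-1,-20,0],[-3,-55,3],[-5,-92,6],[-7,-130,10],[-9,-168,15],[-11,-206,20],[-13,-244,25],[-15,-275,30],[-17,-298,30],[-17,-308,30]],"rot":[[0,0,-5],[0,0,-12],[0,0,-19],[0,0,-26],[0,0,-33],[0,0,-40],[0,0,-47],[0,0,-54],[0,0,-61],[0,0,-68]]}' 70| sed -n 2p
python3 -m jog '{"xyz":[[0,0,0],[0,0,0],[0,0,0],[0,0,0]],"rot":[[0,0,-5],[0,0,-7.5],[0,0,-7.5],[0,0,-7.5]]}' | sed -n 2p
python3 - <<'E'
from h import *
im,P,c,R,t=look('flat1'); q=obj(P,.023,(473,162),45); r=rect(q[:,:2]); to(r[0],r[1],8,r[4])
E
```

```text
tcp_pos: [0.4717, 0.1645, 0.1598]
tcp_pos: [0.473, 0.162, 0.1604]
n 2794 z 0.0227 img [319. 222.] cx cy w h ang [474.4 162.1  58.4  34.1  80.6] mean [474.3 163.6]
xyz [  0.5   1.3 152.6] rot [-0.1  0.   1. ] yaw now 81.62
```

```bash
python3 -m jog '{"xyz":[[0.5,1.2,10],[0.5,1.2,40],[0.5,1.2,80],[0.5,1.2,120],[0.5,1.2,145],[0.5,1.2,153],[0.5,1.2,153],[0.5,1.2,153],[0.5,1.2,153]],"rot":[[0,0,0.8],[0,0,0.8],[0,0,0.8],[0,0,0.8],[0,0,0.8],[0,0,0.8],[0,0,0.8],[0,0,0.8],[0,0,0.8]]}' |sed -n 2,4p
python3 -c "
from h import *
to(474.4,162.1,7,80.7)"
```

```text
tcp_pos: [0.4759, 0.1626, 0.0097]
tcp_rot: [0.0, 0.761, 0.649, 0.001]
ft_force: [1.1, 0.3, -0.2]
xyz [-0.7 -1.4  2.7] rot [ 0.1 -0.   0.2] yaw now 80.91
```

```bash
python3 -m jog '{"xyz":[[-0.5,-1,2],[-0.5,-1,2],[-0.5,-1,2],[-0.5,-1,2],[-0.5,-1,2],[-0.5,-1,2],[-0.5,-1,2],[-0.5,-1,2]],"rot":[[0,0,0.2],[0,0,0.2],[0,0,0.2],[0,0,0.2],[0,0,0.2],[0,0,0.2],[0,0,0.2],[0,0,0.2]]}' 0 25
python3 -m jog '{"xyz":[[0,0,-10],[0,0,-30],[0,0,-65],[0,0,-100],[0,0,-135],[0,0,-140],[0,0,-140]],"rot":[[0,0,0],[0,0,0],[0,0,0],[0,0,0],[0,0,0],[0,0,0],[0,0,0]]}'
python3 - <<'E'
from h import *
im,P,c,R,t=look('flat2'); 
s=manip.read_state(); z=s['tcp_pos'][2]; q=obj(P,z+.013,s['tcp_pos'][:2]*1000,40,.008); print(s['tcp_pos'], (q[:,2].mean()-z)*1000, rotm(s['tcp_rot'])[:2,0])
to(585.7,-234.3,150,96.2)
E
```

```text
clock: 32.12
tcp_pos: [0.4744, 0.1622, 0.0073]
tcp_rot: [0.0, 0.762, 0.648, 0.001]
ft_force: [-1.3, -0.9, 10.7]
grip_width: 0.0333
grip_force: 25.3
clock: 32.7
tcp_pos: [0.4754, 0.1626, 0.1495]
tcp_rot: [0.001, 0.762, 0.648, 0.002]
ft_force: [0.0, 1.0, -0.7]
grip_width: 0.0333
grip_force: 25.8
n 11431 z 0.1649 img [318. 317.] cx cy w h ang [476.3 162.3  60.8  59.5  -8.3] mean [476.9 167. ]
[0.47442946 0.16225976 0.14778322] 16.550709539911917 [0.16085426 0.98697745]
xyz [-373.5  173.6   -2.2] rot [  0.2  -0.  -15.5] yaw now 80.74
```

View pics/flat2.png

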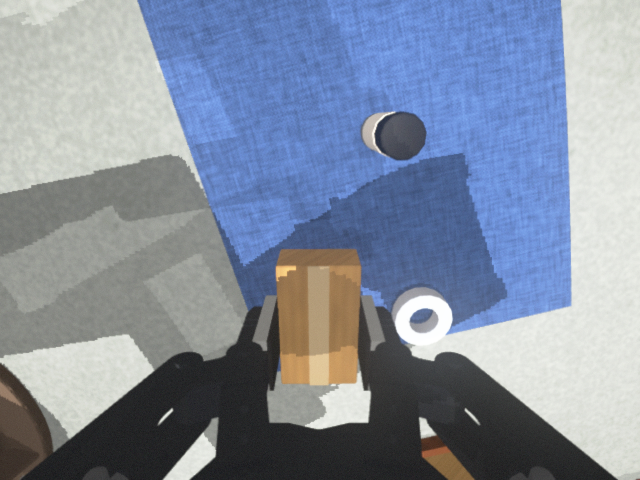

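The flat box is held straight and central at (276–360, 250–385), with the glue and tape undisturbed.

```bash
python3 -m jog '{"xyz":[[-14,6,0],[-42,20,0],[-80,37,0],[-118,55,0],[-156,72,0],[-194,90,0],[-232,108,0],[-270,125,0],[-308,143,0],[-340,158,0]],"rot":[[0,0,-1],[0,0,-3],[0,0,-5],[0,0,-7],[0,0,-9],[0,0,-11],[0,0,-13],[0,0,-14],[0,0,-15],[0,0,-15.5]]}' | sed -n 2p
python3 -m jog '{"xyz":[[-15,5,0],[-28,7,0],[-28,7,0],[-28,7,0],[-28,7,0]],"rot":[[0,0,0],[0,0,0],[0,0,0],[0,0,0],[0,0,0]]}' | sed -n 2p
python3 -c "
from h import *
to(585.6,-234,60,96.2)"
```

```text
tcp_pos: [0.5744, -0.2013, 0.1446]
tcp_pos: [0.5842, -0.2246, 0.1456]
xyz [-9.6  0.5 85.6] rot [-0.1 -0.1  0.1] yaw now 96.27
```

```bash
python3 -m jog '{"xyz":[[-9,0.5,0],[-9,0.5,20],[-9,0.5,45],[-9,0.5,65],[-9,0.5,80],[-9,0.5,84],[-9,0.5,84],[-9,0.5,84]],"rot":[[0,0,0],[0,0,0],[0,0,0],[0,0,0],[0,0,0],[0,0,0],[0,0,0],[0,0,0]]}' | sed -n 2,4p
python3 -m jog '{"xyz":[[0,0,0],[0,0,0]],"rot":[[0,0,0],[0,0,0]]}' | sed -n 2,4p
python3 -c "
from h import *
to(585.6,-234,53,96.2)"
```

```text
tcp_pos: [0.587, -0.2347, 0.063]
tcp_rot: [0.0, 0.667, 0.745, 0.0]
ft_force: [-0.1, 0.1, -0.6]
tcp_pos: [0.5874, -0.2351, 0.0636]
tcp_rot: [0.001, 0.667, 0.745, 0.0]
ft_force: [1.2, 0.4, -0.7]
xyz [ 1.3 -1.6 10.6] rot [0.1 0.1 0.1] yaw now 96.26
```

```bash
python3 -m jog '{"xyz":[[1,-1.3,2],[1,-1.3,5],[1,-1.3,8],[1,-1.3,9],[1,-1.3,9]],"rot":[[0,0,0],[0,0,0],[0,0,0],[0,0,0],[0,0,0]]}' | sed -n 2,4p
python3 -m jog '{"xyz":[[0,0,0.5],[0,0,1],[0,0,1]],"rot":[[0,0,0],[0,0,0],[0,0,0]]}' | sed -n 2,4p
```

```text
tcp_pos: [0.585, -0.2339, 0.053]
tcp_rot: [-0.0, 0.668, 0.745, -0.0]
ft_force: [-0.8, -0.5, -0.1]
tcp_pos: [0.5853, -0.2341, 0.0524]
tcp_rot: [0.0, 0.668, 0.745, 0.0]
ft_force: [0.9, -0.1, -0.4]
```

```bash
python3 -m jog '{"xyz":[[0,0,0.5],[0,0,1],[0,0,1]],"rot":[[0,0,0],[0,0,0],[0,0,0]]}' | sed -n 2,4p
```

```text
tcp_pos: [0.5853, -0.2341, 0.0523]
tcp_rot: [0.0, 0.668, 0.745, 0.0]
ft_force: [-5.0, 1.4, 16.2]
```

```bash
python3 -m jog '{"xyz":[[0,0,-0.5],[0,0,-0.5],[0,0,-0.5],[0,0,-0.5],[0,0,-0.5]],"rot":[[0,0,0],[0,0,0],[0,0,0],[0,0,0],[0,0,0]]}' 70 | sed -n 2,5p
python3 -m jog '{"xyz":[[0,0,-10],[0,0,-35],[0,0,-75],[0,0,-115],[0,0,-150],[0,0,-165],[0,0,-165],[0,0,-165],[0,0,-165]],"rot":[[0,0,0],[0,0,0],[0,0,0],[0,0,0],[0,0,0],[0,0,0],[0,0,0],[0,0,0],[0,0,0]]}' | sed -n 1,2p
python3 - <<'E'
from h import *
im,P,c,R,t=look('final'); 
q=obj(P,.066,(576,-155),60,.001); q2=obj(P,.048,(585,-234),50,.004); q3=obj(P,.052,(523,-145),32,.004); q4=obj(P,.068,(585.6,-234),36,.004)
(x,y),r=cv2.minEnclosingCircle((q3[:,:2]*1000).astype(np.float32)); print(x,y,r)
a=np.radians(6.2); e=np.array([[np.cos(a),np.sin(a)],[-np.sin(a),np.cos(a)]]); print('medium',e@(rect(q2[:,:2])[:2]),'flat',e@rect(q4[:,:2])[:2])
E
```

```text
tcp_pos: [0.5852, -0.234, 0.0517]
tcp_rot: [-0.0, 0.668, 0.745, -0.0]
ft_force: [-0.6, 0.1, -0.5]
grip_width: 0.0703
clock: 36.92
tcp_pos: [0.5847, -0.2338, 0.2165]
n 5731 z 0.0659 img [318. 123.] cx cy w h ang [ 576.3 -156.8   89.6   50.2  -83.9] mean [ 576.  -154.8]
n 898 z 0.0476 img [318. 212.] cx cy w h ang [ 585.9 -235.8   62.5   48.   -84. ] mean [ 584.8 -232.2]
n 3565 z 0.0517 img [255. 103.] cx cy w h ang [ 522.1 -144.7   53.9   52.6  -84.2] mean [ 522.7 -144.4]
n 2589 z 0.0677 img [319. 219.] cx cy w h ang [ 585.9 -234.2   58.4   34.   -83.5] mean [ 585.7 -232.8]
522.3696899414062 -145.01206970214844 27.42152214050293
medium [ 557.00680172 -297.69761981] flat [ 557.17960069 -296.10697827]
```

View pics/final.png

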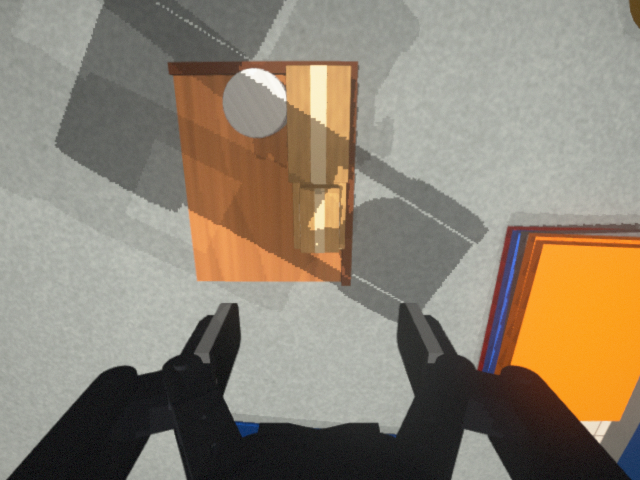

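The flat box lies centred on the medium carton at (302–340, 186–250), the tin is at (255,103), and everything is snug with the gripper clear. I'm handing it in.

```bash
python3 -c "
from plant import manip
print(manip.sign_off())"
```

```text
the job is handed in; nothing more can be done
None
```

I built the display as asked and handed it in at about 37 s: large carton in the corner, medium carton beside it, tin in front, flat box centred on the medium carton, all in place in the last wrist view.

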